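# Clamp the planter and lock the cam lever

### The arm

A 6-joint arm with a two-finger parallel gripper is mounted at the origin on the work surface. World frame = base frame: x ahead of the robot, y to its left, z up, the work surface at z = 0. Lengths are in m, angles in rad, forces in N, time in s.
With the tool pointing down it reaches from about 0.275 to 1 m from the base axis. Payload 8.4 kg.
Tool frame: the origin (TCP) lies midway between the tips of the shut fingers; the grasp point (between the pads) lies 19 mm behind it; z points along the fingers, y is the line along which they close (so a half turn about z gives the same grasp; the last joint's range is limited). The gripper opens to 85 mm and grips with 20 to 120 N. Pads are 22 mm wide; open, the fingers measure 114 mm over their backs; the gripper's body (76 mm by 85 mm) begins 54 mm behind the grasp point. The pads swing forward as they close: fully open they stand 13 mm farther back than shut.
Start: joints at [1.144, 0.353, 1.633, -0, 1.155, -0.002], TCP at [0.258, 0.569, 0.231] pointing down, gripper open.
Joint ranges: [-2.63, 2.63], [-0.92, 2.1], [0.06, 2.66], [-1.3, 4.44], [0, 2.69], [-3.02, 3.02]. Speed limits (rad/s): [2.22, 2.22, 2.79, 3.14, 3.14, 3.14].

### API

Orientations are given as a unit quaternion [x, y, z, w].
In Python, from bench import observe, read_camera, job_done, masks_of, place_of gives the robot as it stands. The module is installed in compiled form; this text tells all that it offers.
- The arm moves only by the tool carry_out, never from a script. Its argument "targets" is a list of rows, each an object of numbers: "tx", "ty", "tz": the shift along the world's x, y, z in cm; "rx", "ry", "rz": the turn, a rotation vector about the world's x, y, z in rad; "claw": the closure, from 0 (fully open) to 1 (shut). In form: [{"tx": .., "ty": .., "tz": .., "rx": .., "ry": .., "rz": .., "claw": ..}, ...]. A call has 1 to 12 rows; each row is the pose to reach, as a shift and turn from the pose commanded when the call began; what a row does not reach only later rows make up. A row lasts 1/12 s, in which the tool goes at most 41.7 mm and 7.16 degrees, less where a joint would pass 70% of its speed; a pose out of reach is approached as far as the arm can. A call with a gripper value outside its range is refused whole. The fingers move at their own pace and stop on an object; "force" is the grip in N (left out, the last holds). Time passes only in rows, so rows that repeat a pose let the fingers close. It gives the time, the measured TCP pose, the force, the opening and the grip force at its end, in the units of the state.
- observe(): the state, without advancing time (a new reading comes with each control period).
- read_camera(name): name is "scene" or "top"; returns a dict with "img" (400x640x3 uint8, red, green, blue), "fov_y" (degrees; the focal length in pixels is half the picture's height over the tangent of half this angle, whatever the lens; pixels are square), "cx", "cy" (the principal point, pixels), "extrinsics" (4x4, takes a point from camera to world coordinates). Camera axes: x right, y down, z forward; pixel columns grow to the right and rows downward; lengths in m; the calibration is good to about 2 mm. A picture is of the moment at which its call begins. There is no depth.
- job_done(): hands the job in; it is judged then, once.
Trained networks look in the newest picture that a camera, given by its name, has taken for a name from the list of things; names that differ only in an ending like _2 or _b are one class to them, and where a whole thing is asked for, a point or a joint stands for the part that bears it (a point fixed in the world has none). Each returns a list of dicts, best first, with "conf" (0 to 1); they miss things now and then, are a little off and sometimes report something else, mostly with a low value. They report only what shows in the picture. A call takes as long as a camera call. They do not tell look-alikes from the thing itself.
- masks_of(thing, camera): "region" (400x640 bool, what is visible of it) and "uv" ([column, row] in pixels, amid what is visible of it).
- place_of(thing, camera): "uv" ([column, row] in pixels: a listed point, or the origin of a listed thing).
The state is a dict: "t": time; "q": joint angles; "joint_vel": joint speeds; "effort": joint torques, N m; "position": TCP position; "orientation": TCP orientation; "force": force on the tool from outside, world axes, zero at the start; "ft_torque": the same for the moment, N m; "grip_width": opening from 0.0 (shut) to 1.0 (fully open); "finger_force": force on a finger pad.
Only numpy, scipy, OpenCV 4.12 (cv2) and the standard library are available. Lean on these libraries where they do the work, as an engineer would, in place of code of your own. Each camera call takes 0.05 s, during which the arm holds its last target. There are 200 camera calls.

### The job

Clamp the glazed planter in the bench clamp, ready for touch-up: flip the cam lever up to free the sliding jaw, push the jaw along until the planter sits square and snug against the end stop with the jaw's sprung pad pressed part-way in, then flip the lever fully down so that the jaw stays locked. The springs push the jaw back if you let go of it before it is locked. Be gentle: do not ram or tip the planter, and leave the other two pots and the brush alone.

Things in the scene. Friction and masses are not known exactly. Their poses are not given: they have to be found in the camera images.
- clamp: Bench clamp fixed to the table: aluminium bed, 170 mm (x) by 385 mm (y, -215 to +170), 20 mm thick; origin on the table, z up. The jaw slides along its +y on a rail 25 wide, 18 high (y -205 to -30). End stop at the +y end: grey block 140 wide, 62 high, with a rubber face; bolted on anew each time, the face anywhere from y = 115 to 135 mm: its place is not measured.
- jaw (a joint): Travel of the sliding jaw along the clamp's +y, 0 to 0.150 m; 0 is fully back, and it grows towards planter and stop. Grey casting about 100 mm long, 120 mm wide, top 62 mm above the bed. Freed, it slides with about 1.5 N of friction; locked, it holds over 60 N.
- pad: Sprung rubber-faced plate on the jaw's front: 120 mm wide (clamp x), 42 high, lower edge 20 mm above the bed. Origin on its front face, 100 mm ahead (clamp +y) of the lever's hinge when not pressed. It springs in by up to 10 mm: 4 N at first touch, 1.3 N more per mm, 17 N fully in, then solid. Well clamped is 8 to 15 N; it must stay above 6 N once locked.
- lever (a joint): Angle of the cam lever, 0 to 1.6 rad: 0 is down (locked), 1.6 is up, a little past upright (free). The jaw is locked from about 0.7 rad down. It stays where it is left and takes about 3 N at the knob to turn.
- lever_hinge (a point): Point on the lever's hinge axis, 31 mm above the bed, over the rail's middle (clamp x = 0). The axis runs along the clamp's y, so the lever swings in the clamp's x-z plane. The hinge rides on the jaw.
- lever_knob (a point): Centre of the black knob at the lever's end: cylinder 30 mm long (along clamp y), 24 mm across, 103 mm from the hinge axis. Lever down: 100 mm to the clamp's -x of the hinge and 24 mm above it (75 mm above the table). Lever up: over the hinge, 153 mm above the table. Pinch its flat ends from above; it can turn between the fingers. The lever's rod is 13 mm thick.
- planter: Brown glazed oblong planter, loose on the bed: 150 mm long (its x, along the clamp's x within 0.15 rad), 84 wide (its y), 70 high, wall 7 mm; flat sides, corners rounded by 22 mm, cream flowers on its short ends; 0.4 to 0.8 kg. Origin at the centre of its underside, z up. It starts 8 to 40 mm short of the end stop; pad and stop meet its long sides.
- round_pot: Bystander: blue-green round pot, 104 mm across, 85 mm high; origin at the centre of its underside.
- low_bowl: Bystander: dark round bowl, 124 mm across, 50 mm high; origin at the centre of its underside.
- brush: Bystander: hand brush lying on the table to the left of the clamp.
Things that resemble listed ones, but are neither listed nor needed, are in the scene too. What is shaped like the planter but pink or purple is not meant.

How it is judged:
By the outcome, as a careful person would: the job done as asked, in the order asked, and still so for the second after the job is handed in, with the robot touching nothing.
It also fails if it takes over 43 s, if anything falls off the work surface, if the arm or the gripper's body presses on something with over 40 N, if the wrist force passes 120 N, or if a joint passes its speed limit or range.

## Working session

There is one attempt and no reset: what is moved stays moved. The work goes in short steps, Python scripts to look and compute and a tool call to move; the robot and the scene stay as the last step left them, time stands still between calls to the robot, and variables do not carry over. Pictures are saved under pics/ and viewed, at most 10 in all, crops included, and the job is handed in when it is done.

Besides the shell and the picture viewer there is one more tool, called after ">>>" as name(argument=value, ...) on one line, values as JSON. carry_out: Moves the arm, as the interface text tells. Its arguments: {"type":"object","properties":{"targets":{"type":"array"},"force":{"type":"number"}},"required":["targets"]}

```bash
mkdir -p pics
cat > h.py <<'E'
import numpy as np, cv2
from bench import *
def cam(n):
    c=read_camera(n); f=200/np.tan(np.radians(c['fov_y'])/2); c['f']=f; return c
def ray(c,uv):
    E=np.array(c['extrinsics']); d=E[:3,:3]@np.array([(uv[0]-c['cx'])/c['f'],(uv[1]-c['cy'])/c['f'],1]); return E[:3,3],d/np.linalg.norm(d)
def atz(c,uv,z):
    o,d=ray(c,uv); return o+d*(z-o[2])/d[2]
def tri(c1,u1,c2,u2):
    o1,d1=ray(c1,u1);o2,d2=ray(c2,u2)
    s=np.linalg.lstsq(np.stack([d1,-d2],1),o2-o1,rcond=None)[0]
    a=o1+s[0]*d1;b=o2+s[1]*d2
    return (a+b)/2,np.linalg.norm(a-b)
def proj(c,p):
    E=np.array(c['extrinsics']); q=E[:3,:3].T@(np.array(p)-E[:3,3]); return np.array([c['cx']+c['f']*q[0]/q[2],c['cy']+c['f']*q[1]/q[2]])
E
python3 - <<'E'
from h import *
np.set_printoptions(precision=4,suppress=True)
C={n:cam(n) for n in('scene','top')}
for n in C:
    cv2.imwrite(f'pics/{n}0.png',C[n]['img'][:,:,::-1]); print(n,C[n]['fov_y'],np.array(C[n]['extrinsics'])[:3,3])
for t in ['clamp','pad','lever_hinge','lever_knob','planter','round_pot','low_bowl','brush']:
    r={n:place_of(t,n) for n in C}
    for n in C: print(t,n,[(np.round(x['uv'],1).tolist(),round(x['conf'],2)) for x in r[n][:3]])
    if r['scene'] and r['top']: print('  tri',tri(C['scene'],r['scene'][0]['uv'],C['top'],r['top'][0]['uv']))
print(observe())
E
```

```text
scene 56.863512282695446 [1.4378 0.4662 0.684 ]
top 56.971869161162594 [0.4609 0.0199 1.2147]
clamp scene [([318.8, 214.6], 0.71)]
clamp top [([328.4, 212.2], 0.62)]
  tri (array([ 0.5919, -0.0152, -0.0201]), np.float64(0.01434035586715454))
pad scene [([301.4, 189.1], 0.57), ([272.2, 182.2], 0.51)]
pad top [([341.0, 208.5], 0.56)]
  tri (array([ 0.5997, -0.0611,  0.0668]), np.float64(0.00696547036016101))
lever_hinge scene [([271.4, 187.5], 0.72), ([302.6, 189.4], 0.61)]
lever_hinge top [([378.0, 210.7], 0.55)]
  tri (array([ 0.598 , -0.1816,  0.036 ]), np.float64(0.004797230101431973))
lever_knob scene [([293.9, 166.8], 0.74)]
lever_knob top [([376.5, 241.5], 0.69), ([328.1, 211.0], 0.65)]
  tri (array([ 0.4947, -0.1646,  0.0707]), np.float64(0.008916626504648941))
planter scene [([330.3, 209.9], 0.91), ([329.6, 268.7], 0.63), ([260.4, 238.9], 0.56)]
planter top [([311.3, 207.7], 0.94), ([347.5, 150.5], 0.7), ([277.1, 147.7], 0.68)]
  tri (array([0.6031, 0.0377, 0.0229]), np.float64(0.004456042160233857))
round_pot scene [([221.8, 165.0], 0.96), ([316.4, 211.7], 0.6)]
round_pot top
[... 207 characters left out ...]
ri (array([ 0.4173,  0.4801, -0.0002]), np.float64(0.00409837151256167))
brush scene [([437.1, 250.4], 0.68)]
brush top [([209.1, 204.9], 0.73)]
  tri (array([0.6092, 0.374 , 0.0046]), np.float64(0.0011718865391135277))
{'t': 0.9, 'q': array([ 1.1436,  0.353 ,  1.6334, -0.    ,  1.1552, -0.0024]), 'joint_vel': array([-0.0007,  0.0012,  0.001 , -0.0004, -0.0009, -0.0016]), 'effort': array([  0.0009, -60.5168, -34.2443,  -0.    ,   0.001 ,  -0.    ]), 'position': array([0.2576, 0.5694, 0.2313]), 'orientation': array([0.2108, 0.9775, 0.    , 0.    ]), 'force': array([-1.3257,  0.2157, -0.9387]), 'ft_torque': array([0.0092, 0.0357, 0.0025]), 'finger_force': 0.0, 'grip_width': 0.9970855920538843}
```

Run:
```python
import cv2,numpy as np
a=cv2.imread('pics/top0.png')[115:275,230:430]; cv2.imwrite('pics/topc.png',cv2.resize(a,(750,600),interpolation=cv2.INTER_CUBIC))
```

```text
(no output)
```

View pics/scene0.png

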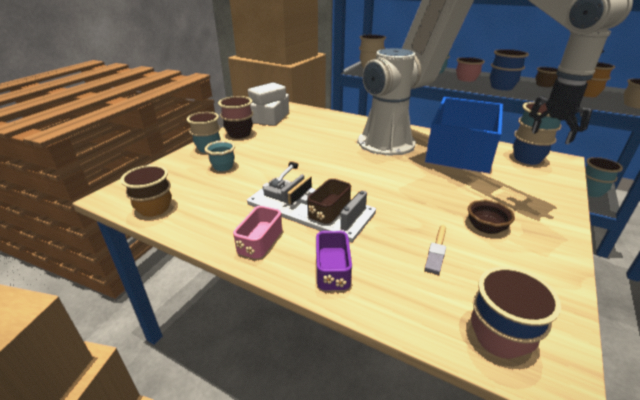

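View pics/topc.png

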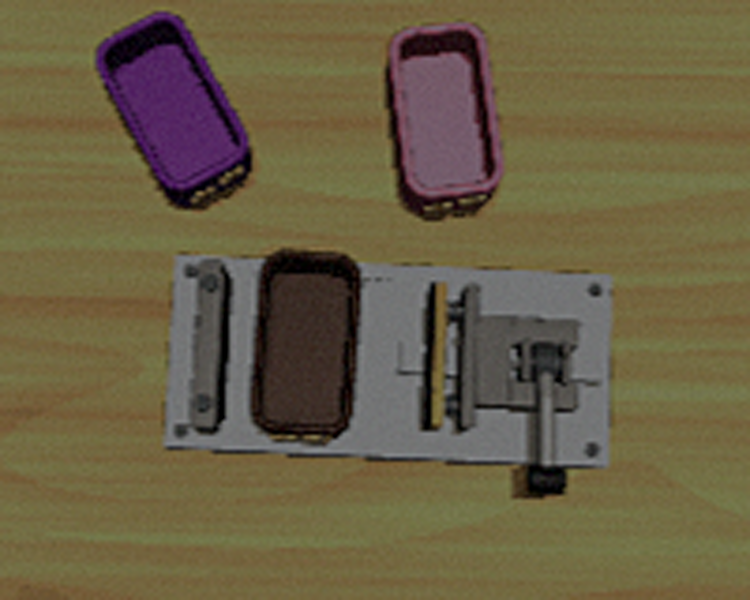

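The scene picture shows three look-alikes: a brown planter at scene (330,205) / top (311,207), a pink one at scene (260,234) and a purple one at scene (333,260). The brown one sits on the clamp bed and the crop confirms its colour. The lever is down, with the knob at scene (294,167) / top (376,242).

Run:
```python
from h import *
np.set_printoptions(precision=4,suppress=True)
c=cam('top');s=cam('scene')
P=lambda u,v,z: atz(c,(230+(u+.5)/3.75-.5,115+(v+.5)/3.75-.5),z)[:2]
A,B,D,E_=[P(*k,.02) for k in((175,255),(610,273),(605,467),(165,447))]
print('bed corners',A,B,D,E_,np.linalg.norm(A-B),np.linalg.norm(A-E_))
yv=((A-B)+(E_-D));yv/=np.linalg.norm(yv);xv=np.array([yv[1],-yv[0]])
org=(A+B+D+E_)/4+yv*.0225
print('yaw',np.arctan2(-yv[0],yv[1]),'org',org)
cl=lambda p:np.array([xv@(p[:2]-org),yv@(p[:2]-org)])
print('stop face top',cl(P(222,290,.082)),cl(P(222,400,.082)))
print('pad front',cl(P(427,355,.082)),cl(P(427,420,.08)))
print('planter sides',cl(P(260,340,.09)),cl(P(357,340,.09)),cl(P(252,410,.09)),cl(P(265,280,.09)),cl(P(305,255,.09)),cl(P(300,437,.09)))
ut=masks_of('lever_knob','top');us=masks_of('lever_knob','scene');pt=place_of('lever_knob','top');ps=place_of('lever_knob','scene');ht=place_of('lever_hinge','top');hs=place_of('lever_hinge','scene')
p,e=tri(c,pt[0]['uv'],s,ps[0]['uv']);print('knob',p,e,cl(p),pt[0]['uv'],ps[0]['uv'],'top z.075',atz(c,pt[0]['uv'],.075),'scene z.075',atz(s,ps[0]['uv'],.075))
print('knob manual', P(546,480,.087), cl(P(546,480,.087)))
p,e=tri(c,ht[0]['uv'],s,hs[0]['uv']);print('hinge',p,e,cl(p), atz(c,ht[0]['uv'],.051),atz(s,hs[0]['uv'],.051))
k=np.round(ps[0]['uv']).astype(int)
im=s['img'][145:240,235:385,::-1];cv2.imwrite('pics/scc.png',cv2.resize(im,(800,507),interpolation=cv2.INTER_CUBIC))
```

```text
bed corners [0.6854 0.1526] [ 0.6766 -0.2297] [ 0.5067 -0.2238] [0.5172 0.1557] 0.3824084984155662 0.16821588415844407
yaw -0.02525307842716468 org [ 0.5971 -0.0138]
stop face top [0.0449 0.1208] [-0.0464  0.1159]
pad front [-0.0019 -0.051 ] [-0.0554 -0.053 ]
planter sides [0.0035 0.0868] [0.007  0.0074] [-0.0542  0.0905] [0.0535 0.0852] [0.0759 0.0532] [-0.0744  0.0504]
knob [ 0.4621 -0.3247  0.0651] 0.2449461210177874 [-0.127  -0.3141] [466.0, 240.2] [291.7, 166.8] top z.075 [ 0.5055 -0.4448  0.075 ] scene z.075 [ 0.504  -0.1623  0.075 ]
knob manual [ 0.4928 -0.162 ] [-0.1005 -0.1508]
hinge [ 0.5965 -0.1684  0.0359] 0.0010502532932675542 [ 0.0033 -0.1545] [ 0.5945 -0.1655  0.051 ] [ 0.6162 -0.1542  0.051 ]
```

View pics/scc.png

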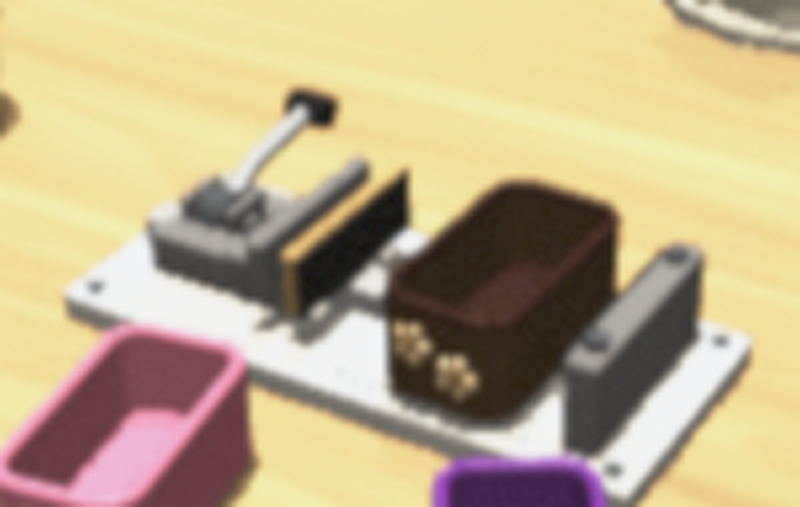

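>>> carry_out(targets=[{"tx": 0.5, "ty": -1.5, "tz": 2, "rz": 0.03}, {"tx": 1.5, "ty": -4.5, "tz": 4, "rz": 0.06}, {"tx": 2.5, "ty": -8, "tz": 5, "rz": 0.1}, {"tx": 3.6, "ty": -11.5, "tz": 6, "rz": 0.13}, {"tx": 4.8, "ty": -15, "tz": 6, "rz": 0.16}, {"tx": 6, "ty": -18.5, "tz": 6, "rz": 0.2}, {"tx": 7, "ty": -22, "tz": 6, "rz": 0.23}, {"tx": 8.2, "ty": -25.5, "tz": 6, "rz": 0.26}, {"tx": 9.3, "ty": -29, "tz": 6, "rz": 0.3}, {"tx": 10.5, "ty": -32.5, "tz": 6, "rz": 0.33}, {"tx": 11.6, "ty": -36, "tz": 6, "rz": 0.36}, {"tx": 12.8, "ty": -39.5, "tz": 6, "rz": 0.4}])

```text
schema error: expected keys tx, ty, tz, rx, ry, rz, claw
```

>>> carry_out(targets=[{"tx": 1.1, "ty": -3.5, "tz": 0}, {"tx": 2.2, "ty": -7, "tz": 0}, {"tx": 3.3, "ty": -10.5, "tz": 0}, {"tx": 4.4, "ty": -14, "tz": 0, "claw": 0.2}, {"tx": 5.5, "ty": -17.5, "tz": -1, "claw": 0.25}, {"tx": 6.6, "ty": -21, "tz": -2, "claw": 0.25}, {"tx": 7.7, "ty": -24.5, "tz": -3, "claw": 0.25}, {"tx": 8.8, "ty": -28, "tz": -4, "claw": 0.25}, {"tx": 9.8, "ty": -31, "tz": -5, "claw": 0.25}, {"tx": 10.7, "ty": -33.7, "tz": -6, "claw": 0.25}, {"tx": 10.7, "ty": -33.7, "tz": -7, "claw": 0.25}, {"tx": 10.7, "ty": -33.7, "tz": -8, "claw": 0.25}])

```text
schema error: expected keys tx, ty, tz, rx, ry, rz, claw
```

Run:
```python
from h import *
np.set_printoptions(precision=4,suppress=True)
c=cam('top');s=cam('scene')
for b in((293.5,164.9),(293.6,166.)):
  print(tri(c,(375.6,243),s,b),atz(s,b,.075))
o=observe();q=o['orientation'];print(o['t'],o['position'],q,np.degrees(2*np.arctan2(q[1],q[0]))-90,o['q'],o['grip_width'],o['force'])
for n,cc in(('top',c),('scene',s)): print(n,[(x['uv'],x['conf']) for x in place_of('lever_knob',n)])
```

```text
(array([ 0.4915, -0.164 ,  0.0762]), np.float64(0.0020555350745948236)) [ 0.4893 -0.1642  0.075 ]
(array([ 0.4914, -0.1643,  0.0718]), np.float64(0.0028873553735333946)) [ 0.496  -0.1596  0.075 ]
1.4 [0.2576 0.5695 0.2313] [0.2108 0.9775 0.     0.    ] 65.65945454534045 [ 1.1436  0.353   1.6334 -0.      1.1552 -0.0024] 0.9969228049683592 [-0.0137 -0.4291  0.2193]
top [([374.1, 242.4], 0.62)]
scene [([293.2, 164.1], 0.6)]
```

The knob triangulates to (0.492, -0.163, 0.075), which matches the stated 75 mm height. Every row needs all its keys.

>>> carry_out(targets=[{"tx": 0.5, "ty": -1.5, "tz": 2, "rx": 0, "ry": 0, "rz": 0.03, "claw": 0}, {"tx": 1.5, "ty": -4.5, "tz": 4, "rx": 0, "ry": 0, "rz": 0.06, "claw": 0}, {"tx": 2.5, "ty": -8, "tz": 5, "rx": 0, "ry": 0, "rz": 0.1, "claw": 0}, {"tx": 3.6, "ty": -11.5, "tz": 6, "rx": 0, "ry": 0, "rz": 0.13, "claw": 0}, {"tx": 4.8, "ty": -15, "tz": 6, "rx": 0, "ry": 0, "rz": 0.16, "claw": 0}, {"tx": 6, "ty": -18.5, "tz": 6, "rx": 0, "ry": 0, "rz": 0.2, "claw": 0}, {"tx": 7, "ty": -22, "tz": 6, "rx": 0, "ry": 0, "rz": 0.23, "claw": 0}, {"tx": 8.2, "ty": -25.5, "tz": 6, "rx": 0, "ry": 0, "rz": 0.26, "claw": 0}, {"tx": 9.3, "ty": -29, "tz": 6, "rx": 0, "ry": 0, "rz": 0.3, "claw": 0}, {"tx": 10.5, "ty": -32.5, "tz": 6, "rx": 0, "ry": 0, "rz": 0.33, "claw": 0}, {"tx": 11.6, "ty": -36, "tz": 6, "rx": 0, "ry": 0, "rz": 0.36, "claw": 0}, {"tx": 12.8, "ty": -39.5, "tz": 6, "rx": 0, "ry": 0, "rz": 0.4, "claw": 0}], force=30)

```text
t: 2.5
position: [0.3856, 0.1728, 0.2916]
orientation: [0.012, 1.0, 0.0, 0.0]
force: [0.6, -0.0, -0.7]
grip_width: 1.002
finger_force: 0.0
```

>>> carry_out(targets=[{"tx": 1.1, "ty": -3.5, "tz": 0, "rx": 0, "ry": 0, "rz": 0, "claw": 0.25}, {"tx": 2.2, "ty": -7, "tz": 0, "rx": 0, "ry": 0, "rz": 0, "claw": 0.25}, {"tx": 3.3, "ty": -10.5, "tz": 0, "rx": 0, "ry": 0, "rz": 0, "claw": 0.25}, {"tx": 4.4, "ty": -14, "tz": 0, "rx": 0, "ry": 0, "rz": 0, "claw": 0.25}, {"tx": 5.5, "ty": -17.5, "tz": -1, "rx": 0, "ry": 0, "rz": 0, "claw": 0.25}, {"tx": 6.6, "ty": -21, "tz": -2, "rx": 0, "ry": 0, "rz": 0, "claw": 0.25}, {"tx": 7.7, "ty": -24.5, "tz": -3, "rx": 0, "ry": 0, "rz": 0, "claw": 0.25}, {"tx": 8.8, "ty": -28, "tz": -4, "rx": 0, "ry": 0, "rz": 0, "claw": 0.25}, {"tx": 9.8, "ty": -31, "tz": -5, "rx": 0, "ry": 0, "rz": 0, "claw": 0.25}, {"tx": 10.7, "ty": -33.7, "tz": -6, "rx": 0, "ry": 0, "rz": 0, "claw": 0.25}, {"tx": 10.7, "ty": -33.7, "tz": -8, "rx": 0, "ry": 0, "rz": 0, "claw": 0.25}, {"tx": 10.7, "ty": -33.7, "tz": -10, "rx": 0, "ry": 0, "rz": 0, "claw": 0.25}])

```text
t: 3.5
position: [0.4934, -0.1645, 0.191]
orientation: [0.014, 1.0, -0.0, 0.001]
force: [0.4, 0.4, -0.8]
grip_width: 0.744
finger_force: 0.0
```

>>> carry_out(targets=[{"tx": -0.1, "ty": 0.1, "tz": -2, "rx": 0, "ry": 0, "rz": 0, "claw": 0.25}, {"tx": -0.1, "ty": 0.1, "tz": -4.5, "rx": 0, "ry": 0, "rz": 0, "claw": 0.25}, {"tx": -0.1, "ty": 0.1, "tz": -7, "rx": 0, "ry": 0, "rz": 0, "claw": 0.25}, {"tx": -0.1, "ty": 0.1, "tz": -9.5, "rx": 0, "ry": 0, "rz": 0, "claw": 0.25}, {"tx": -0.1, "ty": 0.1, "tz": -11.5, "rx": 0, "ry": 0, "rz": 0, "claw": 0.25}, {"tx": -0.1, "ty": 0.1, "tz": -13, "rx": 0, "ry": 0, "rz": 0, "claw": 0.25}, {"tx": -0.1, "ty": 0.1, "tz": -13.8, "rx": 0, "ry": 0, "rz": 0, "claw": 0.25}, {"tx": -0.1, "ty": 0.1, "tz": -13.8, "rx": 0, "ry": 0, "rz": 0, "claw": 0.25}])

```text
t: 4.17
position: [0.4906, -0.1612, 0.0518]
orientation: [0.012, 1.0, 0.0, -0.001]
force: [-0.7, 0.0, 1.2]
grip_width: 0.744
finger_force: 0.0
```

Run:
```python
from h import *
c=cam('top');s=cam('scene');o=observe();print(o['position'],o['force'])
a=cv2.resize(c['img'][190:270,330:430],(400,320),interpolation=cv2.INTER_CUBIC);b=cv2.resize(s['img'][120:200,240:340],(400,320),interpolation=cv2.INTER_CUBIC)
cv2.imwrite('pics/g1.png',np.hstack([a,b])[:,:,::-1])
```

```text
[ 0.49188561 -0.16163924  0.05367294] [ 0.24432337 -0.27779532  0.31947688]
```

View pics/g1.png

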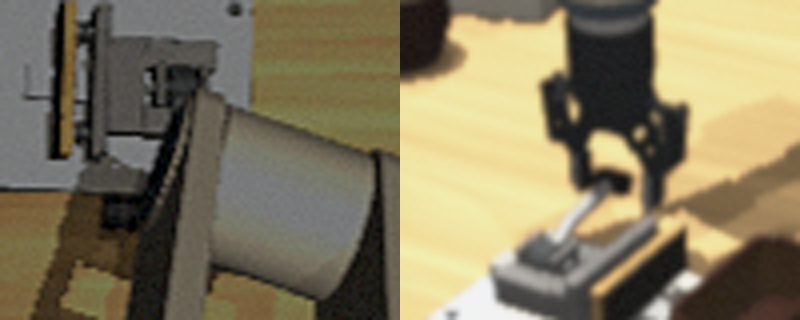

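The right panel shows the fingers straddling the knob (at about (608,180)). The knob lies slightly toward -y, so I shift a little and close gently.

>>> carry_out(targets=[{"tx": 0, "ty": -0.3, "tz": 0, "rx": 0, "ry": 0, "rz": 0, "claw": 0.4}, {"tx": 0, "ty": -0.3, "tz": 0, "rx": 0, "ry": 0, "rz": 0, "claw": 0.5}, {"tx": 0, "ty": -0.3, "tz": 0, "rx": 0, "ry": 0, "rz": 0, "claw": 0.57}, {"tx": 0, "ty": -0.3, "tz": 0, "rx": 0, "ry": 0, "rz": 0, "claw": 0.6}, {"tx": 0, "ty": -0.3, "tz": 0, "rx": 0, "ry": 0, "rz": 0, "claw": 0.62}, {"tx": 0, "ty": -0.3, "tz": 0, "rx": 0, "ry": 0, "rz": 0, "claw": 0.62}], force=20)

```text
t: 4.77
position: [0.4918, -0.1642, 0.0536]
orientation: [0.012, 1.0, 0.0, 0.0]
force: [0.3, 4.1, 2.0]
grip_width: 0.376
finger_force: 1.9
```

>>> carry_out(targets=[{"tx": 0, "ty": 0.1, "tz": 0, "rx": 0, "ry": 0, "rz": 0, "claw": 0.63}, {"tx": 0, "ty": 0.15, "tz": 0, "rx": 0, "ry": 0, "rz": 0, "claw": 0.66}, {"tx": 0, "ty": 0.15, "tz": 0, "rx": 0, "ry": 0, "rz": 0, "claw": 0.7}, {"tx": 0, "ty": 0.15, "tz": 0, "rx": 0, "ry": 0, "rz": 0, "claw": 0.7}], force=25)

```text
t: 5.1
position: [0.4916, -0.163, 0.0533]
orientation: [0.012, 1.0, 0.0, 0.0]
force: [-0.4, 3.8, 3.4]
grip_width: 0.354
finger_force: 25.1
```

>>> carry_out(targets=[{"tx": 0.15, "ty": 0, "tz": 0.6, "rx": 0, "ry": 0, "rz": 0, "claw": 0.7}, {"tx": 0.4, "ty": 0, "tz": 1.3, "rx": 0, "ry": 0, "rz": 0, "claw": 0.7}, {"tx": 0.95, "ty": 0, "tz": 2.5, "rx": 0, "ry": 0, "rz": 0, "claw": 0.7}, {"tx": 1.65, "ty": -0.05, "tz": 3.6, "rx": 0, "ry": 0, "rz": 0, "claw": 0.7}, {"tx": 2.5, "ty": -0.05, "tz": 4.65, "rx": 0, "ry": 0, "rz": 0, "claw": 0.7}, {"tx": 3.5, "ty": -0.1, "tz": 5.55, "rx": 0, "ry": 0, "rz": 0, "claw": 0.7}])

```text
t: 5.6
position: [0.525, -0.1638, 0.1093]
orientation: [0.012, 1.0, 0.0, -0.002]
force: [-1.6, 1.9, -5.3]
grip_width: 0.345
finger_force: 25.3
```

>>> carry_out(targets=[{"tx": 1.1, "ty": 0, "tz": 0.8, "rx": 0, "ry": 0, "rz": 0, "claw": 0.7}, {"tx": 2.25, "ty": -0.05, "tz": 1.4, "rx": 0, "ry": 0, "rz": 0, "claw": 0.7}, {"tx": 3.5, "ty": -0.1, "tz": 1.9, "rx": 0, "ry": 0, "rz": 0, "claw": 0.7}, {"tx": 4.8, "ty": -0.1, "tz": 2.2, "rx": 0, "ry": 0, "rz": 0, "claw": 0.7}, {"tx": 6.15, "ty": -0.15, "tz": 2.3, "rx": 0, "ry": 0, "rz": 0, "claw": 0.7}, {"tx": 7.5, "ty": -0.2, "tz": 2.25, "rx": 0, "ry": 0, "rz": 0, "claw": 0.7}, {"tx": 8.7, "ty": -0.2, "tz": 2.05, "rx": 0, "ry": 0, "rz": 0, "claw": 0.7}, {"tx": 8.7, "ty": -0.2, "tz": 2.05, "rx": 0, "ry": 0, "rz": 0, "claw": 0.7}])

```text
t: 6.27
position: [0.6154, -0.1665, 0.1303]
orientation: [0.012, 1.0, -0.0, 0.001]
force: [0.8, 0.5, 5.6]
grip_width: 0.348
finger_force: 27.7
```

>>> carry_out(targets=[{"tx": 0, "ty": 0.2, "tz": 0, "rx": 0, "ry": 0, "rz": 0, "claw": 0.7}, {"tx": 0, "ty": 0.7, "tz": 0, "rx": 0, "ry": 0, "rz": 0, "claw": 0.7}, {"tx": 0, "ty": 1.3, "tz": 0, "rx": 0, "ry": 0, "rz": 0, "claw": 0.7}, {"tx": 0.05, "ty": 2.0, "tz": 0, "rx": 0, "ry": 0, "rz": 0, "claw": 0.7}, {"tx": 0.05, "ty": 2.7, "tz": 0, "rx": 0, "ry": 0, "rz": 0, "claw": 0.7}, {"tx": 0.1, "ty": 3.4, "tz": 0, "rx": 0, "ry": 0, "rz": 0, "claw": 0.7}, {"tx": 0.1, "ty": 4.0, "tz": 0, "rx": 0, "ry": 0, "rz": 0, "claw": 0.7}, {"tx": 0.1, "ty": 4.4, "tz": 0, "rx": 0, "ry": 0, "rz": 0, "claw": 0.7}, {"tx": 0.1, "ty": 4.7, "tz": 0, "rx": 0, "ry": 0, "rz": 0, "claw": 0.7}, {"tx": 0.1, "ty": 4.8, "tz": 0, "rx": 0, "ry": 0, "rz": 0, "claw": 0.7}])

```text
t: 7.1
position: [0.6157, -0.1173, 0.1305]
orientation: [0.012, 1.0, -0.0, 0.002]
force: [3.8, -1.8, 6.6]
grip_width: 0.349
finger_force: 27.6
```

Run:
```python
from h import *
c=cam('top');s=cam('scene');o=observe();print(o['position'],o['force'])
a=cv2.resize(c['img'][175:245,280:380],(500,350),interpolation=cv2.INTER_CUBIC);b=cv2.resize(s['img'][130:240,240:385],(462,350),interpolation=cv2.INTER_CUBIC)[:,162:]
cv2.imwrite('pics/g2.png',np.hstack([a,b])[:,:,::-1])
```

```text
[ 0.615629   -0.11726927  0.13047199] [4.72634192 1.15287583 5.09046424]
```

View pics/g2.png

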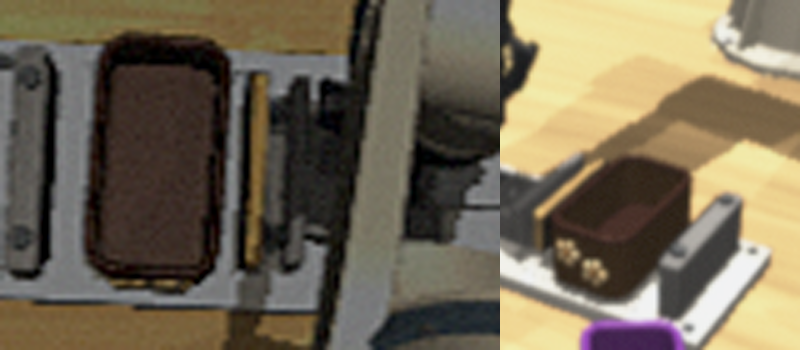

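The pad is about 10 mm short of the planter (right edge at x≈228 in the crop, pad at 246), and the gap to the stop is about 26 mm. I push on slowly.

>>> carry_out(targets=[{"tx": 0, "ty": 0.2, "tz": 0, "rx": 0, "ry": 0, "rz": 0, "claw": 0.7}, {"tx": 0, "ty": 0.4, "tz": 0, "rx": 0, "ry": 0, "rz": 0, "claw": 0.7}, {"tx": 0, "ty": 0.6, "tz": 0, "rx": 0, "ry": 0, "rz": 0, "claw": 0.7}, {"tx": 0, "ty": 0.8, "tz": 0, "rx": 0, "ry": 0, "rz": 0, "claw": 0.7}, {"tx": 0, "ty": 1.0, "tz": 0, "rx": 0, "ry": 0, "rz": 0, "claw": 0.7}, {"tx": 0.05, "ty": 1.2, "tz": 0, "rx": 0, "ry": 0, "rz": 0, "claw": 0.7}, {"tx": 0.05, "ty": 1.4, "tz": 0, "rx": 0, "ry": 0, "rz": 0, "claw": 0.7}, {"tx": 0.05, "ty": 1.6, "tz": 0, "rx": 0, "ry": 0, "rz": 0, "claw": 0.7}, {"tx": 0.05, "ty": 1.8, "tz": 0, "rx": 0, "ry": 0, "rz": 0, "claw": 0.7}, {"tx": 0.05, "ty": 2.0, "tz": 0, "rx": 0, "ry": 0, "rz": 0, "claw": 0.7}])

```text
t: 8.03
position: [0.616, -0.0985, 0.1305]
orientation: [0.012, 1.0, -0.001, 0.002]
force: [3.5, -6.4, 5.5]
grip_width: 0.343
finger_force: 27.6
```

>>> carry_out(targets=[{"tx": 0, "ty": 0.15, "tz": 0, "rx": 0, "ry": 0, "rz": 0, "claw": 0.7}, {"tx": 0, "ty": 0.3, "tz": 0, "rx": 0, "ry": 0, "rz": 0, "claw": 0.7}, {"tx": 0, "ty": 0.45, "tz": 0, "rx": 0, "ry": 0, "rz": 0, "claw": 0.7}, {"tx": 0, "ty": 0.6, "tz": 0, "rx": 0, "ry": 0, "rz": 0, "claw": 0.7}, {"tx": 0, "ty": 0.75, "tz": 0, "rx": 0, "ry": 0, "rz": 0, "claw": 0.7}, {"tx": 0, "ty": 0.9, "tz": 0, "rx": 0, "ry": 0, "rz": 0, "claw": 0.7}, {"tx": 0, "ty": 1.0, "tz": 0, "rx": 0, "ry": 0, "rz": 0, "claw": 0.7}, {"tx": 0, "ty": 1.0, "tz": 0, "rx": 0, "ry": 0, "rz": 0, "claw": 0.7}])

```text
t: 8.7
position: [0.6163, -0.0883, 0.1305]
orientation: [0.012, 1.0, -0.001, 0.002]
force: [5.2, -4.2, 5.1]
grip_width: 0.348
finger_force: 27.5
```

>>> carry_out(targets=[{"tx": 0, "ty": 0.1, "tz": 0, "rx": 0, "ry": 0, "rz": 0, "claw": 0.7}, {"tx": 0, "ty": 0.2, "tz": 0, "rx": 0, "ry": 0, "rz": 0, "claw": 0.7}, {"tx": 0, "ty": 0.3, "tz": 0, "rx": 0, "ry": 0, "rz": 0, "claw": 0.7}, {"tx": 0, "ty": 0.4, "tz": 0, "rx": 0, "ry": 0, "rz": 0, "claw": 0.7}, {"tx": 0, "ty": 0.4, "tz": 0, "rx": 0, "ry": 0, "rz": 0, "claw": 0.7}])

```text
t: 9.12
position: [0.6164, -0.0844, 0.1305]
orientation: [0.012, 1.0, -0.001, 0.002]
force: [5.2, -4.1, 4.9]
grip_width: 0.347
finger_force: 27.5
```

>>> carry_out(targets=[{"tx": 0, "ty": 0.1, "tz": 0, "rx": 0, "ry": 0, "rz": 0, "claw": 0.7}, {"tx": 0, "ty": 0.2, "tz": 0, "rx": 0, "ry": 0, "rz": 0, "claw": 0.7}, {"tx": 0, "ty": 0.3, "tz": 0, "rx": 0, "ry": 0, "rz": 0, "claw": 0.7}, {"tx": 0, "ty": 0.3, "tz": 0, "rx": 0, "ry": 0, "rz": 0, "claw": 0.7}])

```text
t: 9.45
position: [0.6164, -0.0815, 0.1305]
orientation: [0.012, 1.0, -0.001, 0.002]
force: [5.0, -5.2, 5.6]
grip_width: 0.35
finger_force: 27.5
```

>>> carry_out(targets=[{"tx": 0, "ty": 0.1, "tz": 0, "rx": 0, "ry": 0, "rz": 0, "claw": 0.7}, {"tx": 0, "ty": 0.2, "tz": 0, "rx": 0, "ry": 0, "rz": 0, "claw": 0.7}, {"tx": 0, "ty": 0.2, "tz": 0, "rx": 0, "ry": 0, "rz": 0, "claw": 0.7}])

```text
t: 9.7
position: [0.6164, -0.0799, 0.1305]
orientation: [0.012, 1.0, -0.001, 0.002]
force: [5.0, -6.0, 4.2]
grip_width: 0.344
finger_force: 27.5
```

>>> carry_out(targets=[{"tx": 0, "ty": 0.1, "tz": 0, "rx": 0, "ry": 0, "rz": 0, "claw": 0.7}, {"tx": 0, "ty": 0.2, "tz": 0, "rx": 0, "ry": 0, "rz": 0, "claw": 0.7}, {"tx": 0, "ty": 0.2, "tz": 0, "rx": 0, "ry": 0, "rz": 0, "claw": 0.7}])

```text
t: 9.95
position: [0.6165, -0.0783, 0.1306]
orientation: [0.012, 1.0, -0.001, 0.002]
force: [5.9, -9.0, 3.9]
grip_width: 0.349
finger_force: 27.5
```

>>> carry_out(targets=[{"tx": 0, "ty": 0.1, "tz": 0, "rx": 0, "ry": 0, "rz": 0, "claw": 0.7}, {"tx": 0, "ty": 0.2, "tz": 0, "rx": 0, "ry": 0, "rz": 0, "claw": 0.7}, {"tx": 0, "ty": 0.3, "tz": 0, "rx": 0, "ry": 0, "rz": 0, "claw": 0.7}, {"tx": 0, "ty": 0.3, "tz": 0, "rx": 0, "ry": 0, "rz": 0, "claw": 0.7}])

```text
t: 10.28
position: [0.6164, -0.0758, 0.1306]
orientation: [0.012, 1.0, -0.002, 0.002]
force: [5.8, -12.9, 3.9]
grip_width: 0.343
finger_force: 27.5
```

Run:
```python
from h import *
F=[]
for i in range(6):
    o0=observe();F.append(o0['force']);c=cam('top')
print(np.mean(F,0),np.std(F,0),observe()['position'])
s=cam('scene')
a=cv2.resize(c['img'][175:245,280:380],(500,350),interpolation=cv2.INTER_CUBIC);b=cv2.resize(s['img'][130:240,240:385],(462,350),interpolation=cv2.INTER_CUBIC)[:,162:]
cv2.imwrite('pics/g3.png',np.hstack([a,b])[:,:,::-1])
```

```text
[  5.52569397 -12.46221218   4.33599284] [0.24020479 0.6517648  0.44119839] [ 0.61641402 -0.07583277  0.13055997]
```

View pics/g3.png

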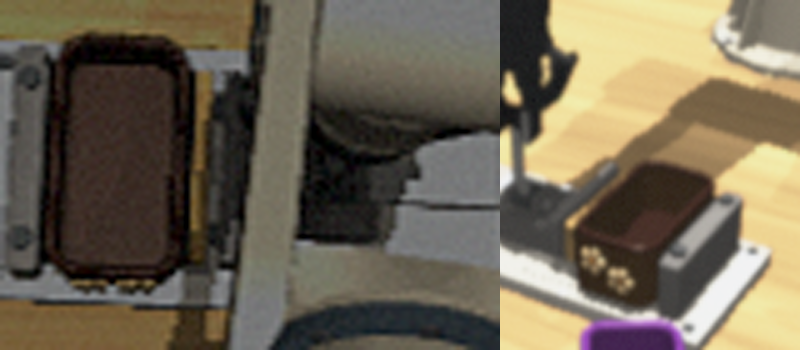

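The planter now sits square between the stop (x≈45) and the pad (x≈190), with about 12 N of push. I swing the lever down and hold the position along y.

>>> carry_out(targets=[{"tx": -0.6, "ty": 0, "tz": 0.1, "rx": 0, "ry": 0, "rz": 0, "claw": 0.7}, {"tx": -1.3, "ty": 0.03, "tz": 0.2, "rx": 0, "ry": 0, "rz": 0, "claw": 0.7}, {"tx": -2.65, "ty": 0.07, "tz": 0.25, "rx": 0, "ry": 0, "rz": 0, "claw": 0.7}, {"tx": -4.0, "ty": 0.1, "tz": 0.1, "rx": 0, "ry": 0, "rz": 0, "claw": 0.7}, {"tx": -5.3, "ty": 0.13, "tz": -0.2, "rx": 0, "ry": 0, "rz": 0, "claw": 0.7}])

```text
t: 11.05
position: [0.5619, -0.0743, 0.1275]
orientation: [0.012, 1.0, -0.002, 0.001]
force: [7.6, -13.4, -6.0]
grip_width: 0.345
finger_force: 25.8
```

>>> carry_out(targets=[{"tx": -1.25, "ty": 0.03, "tz": -0.45, "rx": 0, "ry": 0, "rz": 0, "claw": 0.7}, {"tx": -2.4, "ty": 0.05, "tz": -1.1, "rx": 0, "ry": 0, "rz": 0, "claw": 0.7}, {"tx": -3.5, "ty": 0.08, "tz": -1.85, "rx": 0, "ry": 0, "rz": 0, "claw": 0.7}, {"tx": -4.45, "ty": 0.1, "tz": -2.75, "rx": 0, "ry": 0, "rz": 0, "claw": 0.7}, {"tx": -5.3, "ty": 0.1, "tz": -3.8, "rx": 0, "ry": 0, "rz": 0, "claw": 0.7}, {"tx": -6.05, "ty": 0.1, "tz": -4.95, "rx": 0, "ry": 0, "rz": 0, "claw": 0.7}, {"tx": -6.6, "ty": 0.1, "tz": -6.15, "rx": 0, "ry": 0, "rz": 0, "claw": 0.7}, {"tx": -7.0, "ty": 0.1, "tz": -7.3, "rx": 0, "ry": 0, "rz": 0, "claw": 0.7}, {"tx": -7.0, "ty": 0.1, "tz": -7.5, "rx": 0, "ry": 0, "rz": 0, "claw": 0.7}, {"tx": -7.0, "ty": 0.1, "tz": -7.6, "rx": 0, "ry": 0, "rz": 0, "claw": 0.7}])

```text
t: 11.88
position: [0.4907, -0.0724, 0.0509]
orientation: [0.012, 1.0, -0.001, -0.001]
force: [-1.9, -10.7, 4.8]
grip_width: 0.343
finger_force: 28.6
```

>>> carry_out(targets=[{"tx": 0, "ty": 0, "tz": -0.2, "rx": 0, "ry": 0, "rz": 0, "claw": 0.7}, {"tx": 0, "ty": 0, "tz": -0.4, "rx": 0, "ry": 0, "rz": 0, "claw": 0.7}, {"tx": 0, "ty": 0, "tz": -0.4, "rx": 0, "ry": 0, "rz": 0, "claw": 0.7}])

```text
t: 12.13
position: [0.4911, -0.0724, 0.0492]
orientation: [0.012, 1.0, -0.001, -0.0]
force: [-9.3, -8.9, 31.3]
grip_width: 0.352
finger_force: 33.3
```

The lever is hard against its end. I ease off, open and retreat upward.

>>> carry_out(targets=[{"tx": 0, "ty": -0.05, "tz": 0.2, "rx": 0, "ry": 0, "rz": 0, "claw": 0.7}, {"tx": 0, "ty": -0.1, "tz": 0.3, "rx": 0, "ry": 0, "rz": 0, "claw": 0.66}, {"tx": 0, "ty": -0.1, "tz": 0.3, "rx": 0, "ry": 0, "rz": 0, "claw": 0.5}, {"tx": 0, "ty": -0.1, "tz": 0.3, "rx": 0, "ry": 0, "rz": 0, "claw": 0.3}, {"tx": 0, "ty": -0.1, "tz": 0.3, "rx": 0, "ry": 0, "rz": 0, "claw": 0.25}, {"tx": 0, "ty": -0.1, "tz": 0.3, "rx": 0, "ry": 0, "rz": 0, "claw": 0.25}, {"tx": 0, "ty": -0.1, "tz": 2, "rx": 0, "ry": 0, "rz": 0, "claw": 0.25}, {"tx": 0, "ty": -0.1, "tz": 4.5, "rx": 0, "ry": 0, "rz": 0, "claw": 0.25}, {"tx": 0, "ty": -0.1, "tz": 7.5, "rx": 0, "ry": 0, "rz": 0, "claw": 0.25}, {"tx": -1, "ty": -0.1, "tz": 11, "rx": 0, "ry": 0, "rz": 0, "claw": 0.25}, {"tx": -3, "ty": -0.1, "tz": 14, "rx": 0, "ry": 0, "rz": 0, "claw": 0.25}, {"tx": -5, "ty": -0.1, "tz": 17, "rx": 0, "ry": 0, "rz": 0, "claw": 0.25}])

```text
t: 13.13
position: [0.4414, -0.0725, 0.2185]
orientation: [0.012, 1.0, 0.0, -0.0]
force: [-0.3, -0.2, -0.4]
grip_width: 0.749
finger_force: 0.0
```

>>> carry_out(targets=[{"tx": -2, "ty": -3, "tz": 2, "rx": 0, "ry": 0, "rz": 0, "claw": 0.25}, {"tx": -4, "ty": -6, "tz": 3, "rx": 0, "ry": 0, "rz": 0, "claw": 0.25}, {"tx": -6, "ty": -9, "tz": 4, "rx": 0, "ry": 0, "rz": 0, "claw": 0.25}, {"tx": -7, "ty": -12, "tz": 4, "rx": 0, "ry": 0, "rz": 0, "claw": 0.25}, {"tx": -7, "ty": -15, "tz": 4, "rx": 0, "ry": 0, "rz": 0, "claw": 0.25}, {"tx": -7, "ty": -17, "tz": 4, "rx": 0, "ry": 0, "rz": 0, "claw": 0.25}, {"tx": -7, "ty": -17, "tz": 4, "rx": 0, "ry": 0, "rz": 0, "claw": 0.25}])

```text
t: 13.72
position: [0.372, -0.2457, 0.2574]
orientation: [0.014, 1.0, -0.001, 0.0]
force: [0.5, 0.5, -0.8]
grip_width: 0.751
finger_force: 0.0
```

Run:
```python
from h import *
c=cam('top');s=cam('scene');o=observe();print(o['t'],o['position'],o['force'])
a=cv2.resize(c['img'][175:255,280:380],(500,400),interpolation=cv2.INTER_CUBIC);b=cv2.resize(s['img'][130:240,270:350],(291,400),interpolation=cv2.INTER_CUBIC)
cv2.imwrite('pics/g4.png',np.hstack([a,b])[:,:,::-1])
```

```text
13.8167 [ 0.37166374 -0.24275838  0.25688418] [-0.52820726  0.22861521 -0.86400138]
```

View pics/g4.png

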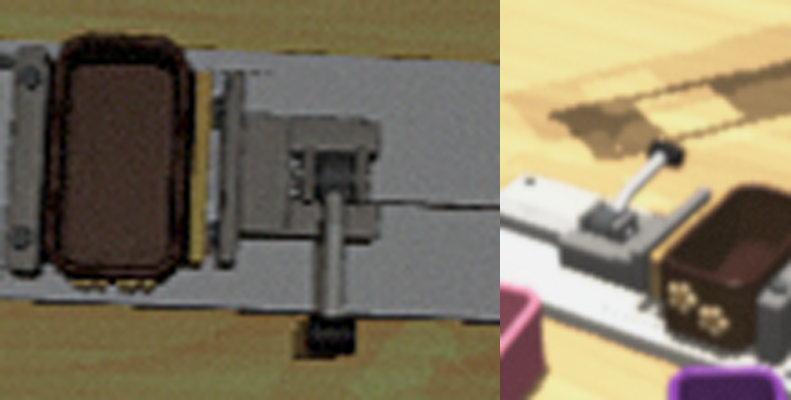

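The lever is down with the knob at (330,335) in the crop. The planter is square between stop and pad, with the pad pressed in about 6 mm. The arm is clear, so I hand the job in.

```bash
python3 -c "
from bench import *
print(job_done())"
```

```text
the job is handed in; nothing more can be done
None
```

The planter is clamped square and snug against the end stop, with the pad pressed in about 6 mm (estimated 11–12 N) and the lever fully down; the job was handed in at about 14 s, with no verdict shown.

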